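Press a cheese mould with the hand pump

ROBOT

A 6-joint arm with a two-finger parallel gripper is mounted at the origin on the work surface. World frame = base frame: x ahead of the robot, y to its left, z up, the work surface at z = 0. Lengths are in m, angles in rad, forces in N, time in s.
With the tool pointing down it reaches from about 0.25 to 0.85 m from the base axis. Payload 12.5 kg.
Tool frame: the origin (TCP) lies midway between the tips of the shut fingers; the grasp point (between the pads) lies 19 mm behind it (env.tcp_to_grasp is the distance from the TCP to the grasp point, in m); z points along the fingers, y is the direction in which the jaws open and shut (so a half turn about z gives the same grasp; the last joint's range is limited). The gripper opens to 93 mm and grips with 3 to 60 N. Pads are 15 mm wide; open, the fingers measure 128 mm over their backs; the gripper's body (75 mm by 188 mm) begins 65 mm behind the grasp point.
Start: joints at [1.205, 0.351, 1.652, -0, 1.139, -0.085], TCP at [0.152, 0.528, 0.219] pointing down, gripper open.
Joint ranges: [-2.75, 2.75], [-0.79, 2.1], [0.01, 2.65], [-1.57, 4.71], [0.07, 3.14], [-2.87, 2.87]. Speed limits (rad/s): [2.22, 2.22, 2.79, 3.14, 3.14, 3.14].

INTERFACE

Orientations are given as a unit quaternion [w, x, y, z].
In Python, from cell import env gives the robot as it stands.
- The arm moves only by the tool jog_arm, never from a script. Its argument "plan" is a list of rows, each a list of 5 numbers: the shift along the tool's x, y, z each as a share of 4 cm, from -1 to 1, then the turn about the tool's z as a share of 0.12 rad, from -1 to 1, then the closure, from -1 (fully open) to 1 (shut), so that 0 is half open. A call has 1 to 12 rows; each row shifts and turns the pose as measured when the row begins, along the tool's axes as they then stand; what a row does not reach is not made up. A row lasts 1/10 s, in which the tool goes at most 50 mm and 8.59 degrees, less where a joint would pass 70% of its speed; a pose out of reach is approached as far as the arm can. A call with a number of a shift or a turn outside -1 to 1 is refused whole. A call with a gripper value outside its range is refused whole. The fingers move at their own pace and stop on an object; "grip_force" is the grip in N (left out, the last holds). Time passes only in rows, so rows that do not move let the fingers close. It gives the time, the measured TCP pose, the force and the opening at its end, in the units of the state.
- env.get_obs(): the state, without advancing time (a new reading comes with each control period).
- env.snapshot(name): name is "side" or "top"; returns the picture (384x512x3 uint8, blue, green, red); there is no depth.
- env.camera_info(name): a dict with "fx", "fy", "cx", "cy" (pixels), "origin" and "rotation" of the camera in the world. Camera axes: x right, y down, z forward; pixel columns grow to the right and rows downward; lengths in m; the calibration is good to about 2 mm. A picture is of the moment at which its call begins. camera_info takes no time and is no camera call.
- env.job_done(): hands the job in, once; it reports no verdict.
Trained networks look in the newest picture that a camera, given by its name, has taken for a name from the list of things; names that differ only in an ending like _2 or _b are one class to them, and where a whole thing is asked for, a point or a joint stands for the part that bears it (a point fixed in the world has none). Each returns a list of dicts, best first, with "conf" (0 to 1); they miss things now and then, are a little off and sometimes report something else, mostly with a low value. They report only what shows in the picture. A call takes as long as a camera call. They do not tell look-alikes from the thing itself.
- env.look_for(camera, query): "bbox" ([left, top, width, height] in pixels, round what is visible of it).
The state is a dict: "time": time; "q": joint angles; "qd": joint speeds; "joint_torque": joint torques, N m; "position": TCP position; "ee_rot": TCP orientation; "force": force on the tool from outside, world axes, zero at the start; "ft_torque": the same for the moment, N m; "opening": opening from 0.0 (shut) to 1.0 (fully open).
Only numpy, scipy, OpenCV 4.12 (cv2) and the standard library are available. Lean on these libraries where they do the work, as an engineer would, in place of code of your own. Each camera call takes 0.05 s, during which the arm holds its last target. There are 200 camera calls.

TASK

On the market-stall counter, lay the longer of the two wooden cheese moulds flat in the bed of the little press, lengthwise between the end jaw and the ram pad and down between the two low rails. Then work the sprung pump handle through at least three full strokes, each one all the way down to its stop and all the way back up, and leave the mould in the bed with the handle up.

Things in the scene. Friction and masses are not known exactly. Their poses are not given: they have to be found in the camera images.
- mould_center (a point): Centre of the longer wooden cheese mould: a loose closed block 110 mm long (its y axis), 56 x 56 mm across (x, z), with two steel hoops, about 0.35 kg, lying flat: this point is 28 mm above its underside. Grasp it across its width from above. The mould of the same make only 68 mm long, the smoked cheeses and the jars are not wanted.
- press_bed (a point): Middle of the flat bed floor of the fixed steel press, 20 mm above the counter. x: across the bed; y: along it, from the end jaw (50 mm high) to the ram pad, which stays still, and the grey pump; z up. Open on top, 140 mm between jaw and ram pad, 86 mm between two side rails 8 mm high. The mould belongs here, its length along y, its centre 28 mm above this point.
- handle_pad (a point): Middle of the top face of the black pad (90 x 44 mm) ending the pump handle, to be pressed down. The lever points to the bed's -x; its pivot, parallel to bed y, is at bed x +50, y +155, z +70 mm. Pad middle: 190 mm out along the lever, 6 mm above its centre line. At rest the lever slopes up 0.40 rad (pad 170 mm above the counter), at the stop down 0.20 rad (58 mm).
- press_handle (a joint): Angle of the pump handle in rad: 0 at rest, fully up; grows as the pad is pressed down, to the stop at 0.60. A spring resists with about 3 N at the top to 10 N at the bottom (pressed at the pad) and brings the handle back up when it is let go.
Things that resemble listed ones, but are neither listed nor needed, are in the scene too. Leave any green look-alike of the part that bears mould_center alone.

How it is judged:
On the way, in this order (a step that is already met when the one before it is completed fails the run):
1. the long mould lies on the bed of the press, between the end jaw and the ram pad (x of mould_center in the frame of press_bed between -0.019 and 0.019 m and y of mould_center in the frame of press_bed between -0.019 and 0.019 m and z of mould_center in the frame of press_bed between 0.02 and 0.036 m and angle between the y axis of mould_center and the y axis of press_bed, either way round below 0.28 rad), for 0.2 s.
2. first stroke: with the mould in the bed, the handle is pressed down to the bottom of its travel (all of step 1 and value of joint press_handle above 0.5 rad), for 0.03 s.
3. the handle has come all the way up again after the first stroke (value of joint press_handle below 0.08 rad), for 0.03 s.
4. second stroke: with the mould in the bed, the handle is pressed down to the bottom of its travel (all of step 2), for 0.03 s.
5. the handle has come all the way up again after the second stroke (value of joint press_handle below 0.08 rad), for 0.03 s.
6. third stroke: with the mould in the bed, the handle is pressed down to the bottom of its travel (all of step 4), for 0.03 s.
At the end, for the whole second after the job is handed in: The long mould lies on the bed floor between jaw and ram pad (centre within 19 mm of the bed middle in x and y and 20 to 36 mm above it, lengthwise within 16 degrees) and the handle is up (below 0.08 rad) after three or more full strokes (past 0.50 rad and back below 0.08) (all of step 1 and value of joint press_handle below 0.08 rad); the robot touches nothing.
It also fails if it takes over 61 s, if anything falls off the work surface, if the arm or the gripper's body presses on something with over 40 N, if the wrist force passes 120 N, or if a joint passes its speed limit or range.

## Working session

There is one attempt and no reset: what is moved stays moved. The work goes in short steps, Python scripts to look and compute and a tool call to move; the robot and the scene stay as the last step left them, time stands still between calls to the robot, and variables do not carry over. Pictures are saved under pics/ and viewed, about 8 in all and at most 12, crops included, and the job is handed in when it is done.

Besides the shell and the picture viewer there is one more tool, called after ">>>" as name([rows], argument=value, ...), one row to a line, values as JSON. jog_arm: Moves the arm, as the interface text tells. Its arguments: {"type":"object","properties":{"plan":{"type":"array","items":{"type":"array","items":{"type":"number"}}},"grip_force":{"type":"number"}},"required":["plan"]}

```bash
mkdir -p pics
cat > h.py <<'E'
import numpy as np, cv2
from cell import env
def ray(cam,u,v,z):
    c=env.camera_info(cam);R=np.array(c["rotation"]);o=np.array(c["origin"])
    d=R@np.array([(u-c["cx"])/c["fx"],(v-c["cy"])/c["fy"],1]);return o+d*(z-o[2])/d[2]
def proj(cam,p):
    c=env.camera_info(cam);q=np.array(c["rotation"]).T@(np.array(p)-c["origin"])
    return [c["fx"]*q[0]/q[2]+c["cx"],c["fy"]*q[1]/q[2]+c["cy"]]
E
python3 - <<'E'
from h import *
np.set_printoptions(precision=3,suppress=True)
for c in("top","side"):
    im=env.snapshot(c);cv2.imwrite(f"pics/{c}0.png",cv2.resize(im,(800,600),interpolation=cv2.INTER_CUBIC))
    print(c,env.camera_info(c))
    for q in("mould_center","press_handle","handle_pad","press_bed"):
        try: print(q,[(np.round(d["bbox"]),round(d["conf"],2)) for d in env.look_for(c,q)])
        except Exception as e: print(q,e)
o=env.get_obs();print(o["time"],o["position"],o["ee_rot"])
E
```

```text
top {'fx': 474.2192719800008, 'fy': 474.2192719800008, 'cx': 256.72778131634016, 'cy': 192.57697452546273, 'origin': array([ 0.274, -0.069,  1.336]), 'rotation': array([-0.063,  0.709, -0.699,  0.066])}
mould_center [(array([188., 224.,  42.,  47.]), 0.92), (array([317., 248.,  42.,  32.]), 0.9), (array([283., 134.,  41.,  26.]), 0.67), (array([355., 109.,  40.,  42.]), 0.67)]
press_handle [(array([134., 140.,  27.,  78.]), 0.96)]
handle_pad [(array([132., 140.,  27.,  77.]), 0.69)]
press_bed [(array([136., 134., 110.,  85.]), 0.6)]
side {'fx': 363.1891109423312, 'fy': 363.1891109423312, 'cx': 253.9369444615468, 'cy': 191.21671856617215, 'origin': array([ 0.321, -0.897,  0.688]), 'rotation': array([-0.48 ,  0.868, -0.115,  0.049])}
mould_center [(array([294., 225.,  39.,  47.]), 0.76), (array([175., 271.,  36.,  51.]), 0.73), (array([355., 271.,  35.,  52.]), 0.71), (array([174., 197.,  42.,  29.]), 0.63)]
press_handle [(array([200., 140.,  69.,  21.]), 0.75)]
handle_pad [(array([204., 142.,  64.,  17.]), 0.57)]
press_bed [(array([207., 141.,  97.,  86.]), 0.79)]
0.5 [0.152 0.528 0.219] [-0.    0.14  0.99 -0.  ]
```

View pics/top0.png

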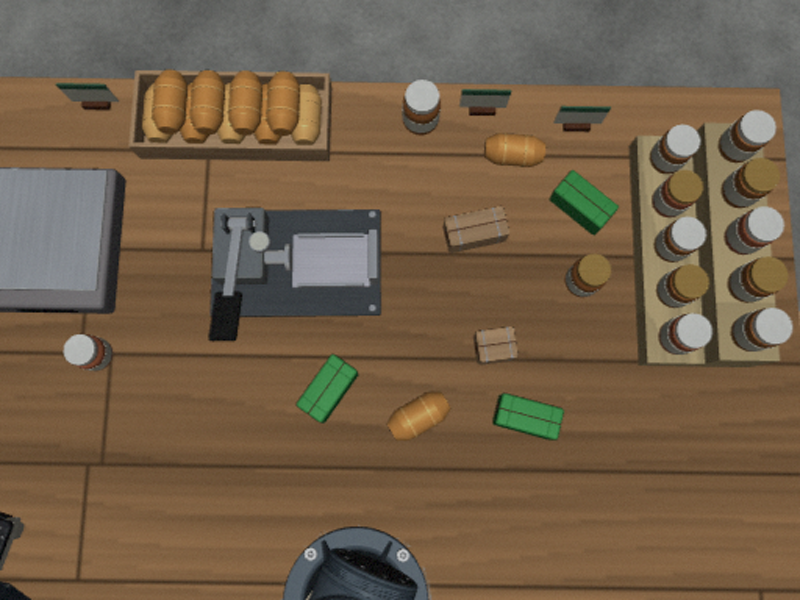

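View pics/side0.png

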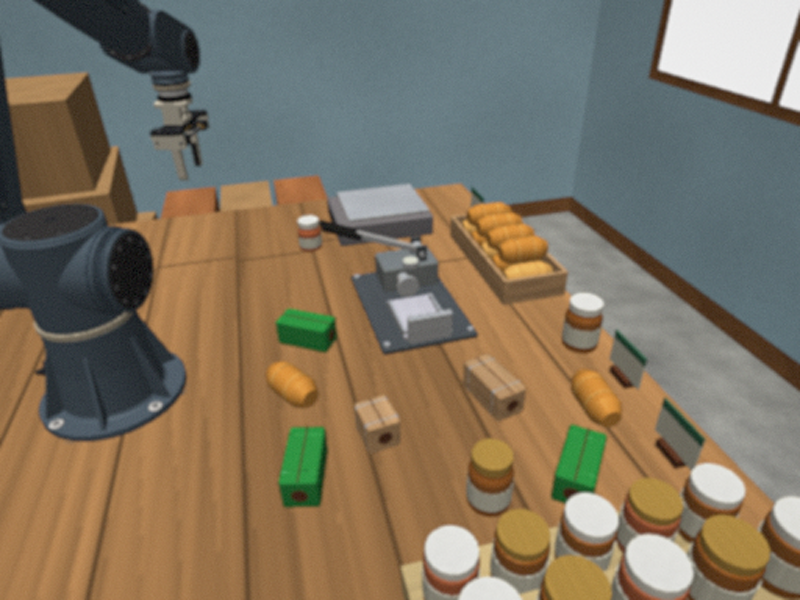

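The top view shows the long wooden mould at about (477,228) and the short one at (497,344). The green blocks are look-alikes. The press bed is at about (333,260), with the jaw on the right and the pump on the left, and the black pad is at (225,315). The side view agrees. Next I'll enlarge and measure.

```bash
sed -i 's/^import numpy.*/import numpy as np, cv2\nfrom scipy.spatial.transform import Rotation as Ro\ndef RM(c):\n    q=np.array(c["rotation"]); return Ro.from_quat(q[[1,2,3,0]]).as_matrix()/; s/np.array(c\["rotation"\])/RM(c)/' h.py
sed -i 's/q=RM(c); return/q=np.array(c["rotation"]); return/' h.py; sed -i 's/R=RM(c)/R=RM(c)/' h.py
python3 - <<'E'
from h import *
im=env.snapshot("top")
c=im[125:225,125:335];cv2.imwrite("pics/crop.png",cv2.resize(c,(798,380),interpolation=cv2.INTER_CUBIC))
np.set_printoptions(precision=3,suppress=True)
s=.64
for n,u,v,z in[("mould",477,225,.056),("bedTL",291,234,.02),("bedTR",368,234,.02),("bedBL",292,286,.02),("bedBR",368,286,.02),("pad",225,315,.17),("baseTR",381,210,.0),("baseBR",381,315,.0)]:
    print(n,ray("top",u*s,v*s,z))
print(proj("top",[0,0,0]))
E
```

```text
mould [ 0.649 -0.207  0.056]
bedTL [0.637 0.131 0.02 ]
bedTR [ 0.639 -0.01   0.02 ]
bedBL [0.54  0.125 0.02 ]
bedBR [ 0.542 -0.013  0.02 ]
pad [0.461 0.207 0.17 ]
baseTR [ 0.692 -0.033  0.   ]
baseBR [ 0.492 -0.037  0.   ]
[np.float64(226.5233934066334), np.float64(383.666599082302)]
```

View pics/crop.png

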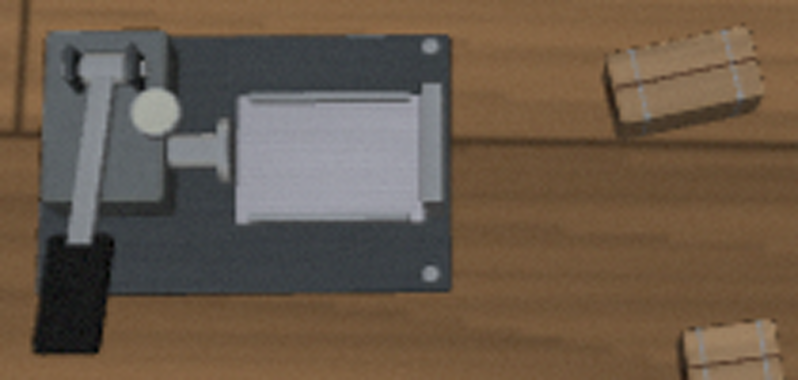

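The crop shows the mould's top corners at about (608,60), (748,27), (765,90) and (622,124). The bed floor spans x 237–420 and y 102–215, and the pad centre is at (73,293). I'll fit both poses to these points.

```bash
cat > fit.py <<'E'
from h import *
from scipy.optimize import least_squares
np.set_printoptions(precision=4,suppress=True)
def fit(P,uv,p0,z0,cam="top"):
    P=np.array(P);uv=np.array(uv,float)
    def T(p):
        c,s=np.cos(p[2]),np.sin(p[2]);return np.c_[p[0]+c*P[:,0]-s*P[:,1],p[1]+s*P[:,0]+c*P[:,1],P[:,2]+z0]
    def f(p): return (np.array([proj(cam,x) for x in T(p)])-uv)
    r=least_squares(lambda p:np.nan_to_num(f(p)[~np.isnan(uv)]),p0);return r.x,f(r.x)
E
python3 - <<'E'
from fit import *
C=lambda L:np.array(L)/3.8+125-.37
m=.028;l=.055
print(fit([[m,l,m],[m,-l,m],[-m,-l,m],[-m,l,m]],C([[608,60],[748,27],[763,92],[622,124]]),[.65,-.2,.2],.028))
n=np.nan
print(fit([[-.1227,.155,.1495],[0,.07,.03],[0,-.07,.05],[.043,0,.008],[-.043,0,.008],[.05,.155,.07]],C([[73,294],[230,n],[420,143],[n,102],[n,215],[103,66]]),[.6,.06,0],.02))
print(fit([[-.1227,.155,.1495],[0,.07,.03],[0,-.07,.03],[.043,0,.008],[-.043,0,.008]],C([[73,294],[230,n],[420,143],[n,102],[n,215]]),[.6,.06,0],.02))
E
```

```text
(array([ 0.6475, -0.206 ,  0.242 ]), array([[-1.1082, -1.0624],
       [ 0.0471, -0.8232],
       [ 1.1065,  0.8402],
       [-0.0478,  0.9988]]))
(array([0.5883, 0.0573, 0.0255]), array([[-0.4619, -0.7419],
       [ 0.0569,     nan],
       [ 0.0756, -0.0725],
       [    nan, -0.1362],
       [    nan, -0.2988],
       [ 0.3737,  1.32  ]]))
(array([0.5892, 0.0582, 0.0466]), array([[ 0.2065,  0.1754],
       [-0.2598,     nan],
       [ 0.0286,  0.8453],
       [    nan, -0.4362],
       [    nan, -0.6186]]))
```

>>> jog_arm([
  [0,0,0,0.97,-1],
  [0,0,0,0.97,-1],
  [0,0,0,0.97,-1],
  [0,0,0,0.97,-1],
  [0,0,0,0.97,-1],
  [0,0,0,0.97,-1],
  [0,0,0,0.97,-1],
  [0,0,0,0.97,-1],
  [0,0,0,0.97,-1],
])

```text
time: 1.45
position: [0.1523, 0.5284, 0.2187]
ee_rot: [-0.0, 0.632, 0.775, -0.0]
force: [0.2, -0.3, -0.3]
opening: 1.0
```

>>> jog_arm([
  [-1,0.37,0,0,-1],
  [-1,0.37,0,0,-1],
  [-1,0.37,0,0,-1],
  [-1,0.37,0,0,-1],
  [-1,0.37,0,0,-1],
  [-1,0.37,0,0,-1],
  [-1,0.37,0,0,-1],
  [-1,0.37,0,0,-1],
  [-1,0.37,0,0,-1],
  [-1,0.37,0,0,-1],
])

```text
time: 2.45
position: [0.3817, 0.1555, 0.2192]
ee_rot: [0.0, 0.631, 0.776, 0.003]
force: [0.9, 1.1, -0.1]
opening: 1.001
```

>>> jog_arm([
  [0,0,0,-0.33,-1],
  [-1,0.42,0.1,0,-1],
  [-1,0.42,0.1,0,-1],
  [-1,0.42,0.1,0,-1],
  [-1,0.42,0.1,0,-1],
  [-1,0.42,0.1,0,-1],
  [-1,0.42,0.1,0,-1],
  [-1,0.42,0.1,0,-1],
  [-1,0.42,0.1,0,-1],
  [-1,0.42,0.1,0,-1],
  [-1,0.42,0.1,0,-1],
  [0,0,0,0,-1],
])

```text
time: 3.65
position: [0.652, -0.2134, 0.1782]
ee_rot: [0.002, 0.617, 0.787, 0.004]
force: [-0.3, -0.1, 0.2]
opening: 1.001
```

Run:
```python
from fit import *
o=env.get_obs();q=o["ee_rot"];R=Ro.from_quat(np.array(q)[[1,2,3,0]]).as_matrix()
d=R.T@(np.array([.6475,-.206,.02])-o["position"]);print(o["time"],o["position"],"yhead",np.arctan2(R[1,1],R[0,1]),"need",d/.04)
im=env.snapshot("side");c=im[180:290,200:360];cv2.imwrite("pics/s1.png",cv2.resize(c,(800,550),interpolation=cv2.INTER_CUBIC))
print(proj("side",[.6475,-.206,.056]))
```

```text
3.65 [ 0.652  -0.2134  0.1782] yhead 0.24014640055244843 need [ 0.2002 -0.1029  3.9557]
[np.float64(314.6250751871959), np.float64(239.83581549990618)]
```

View pics/s1.png

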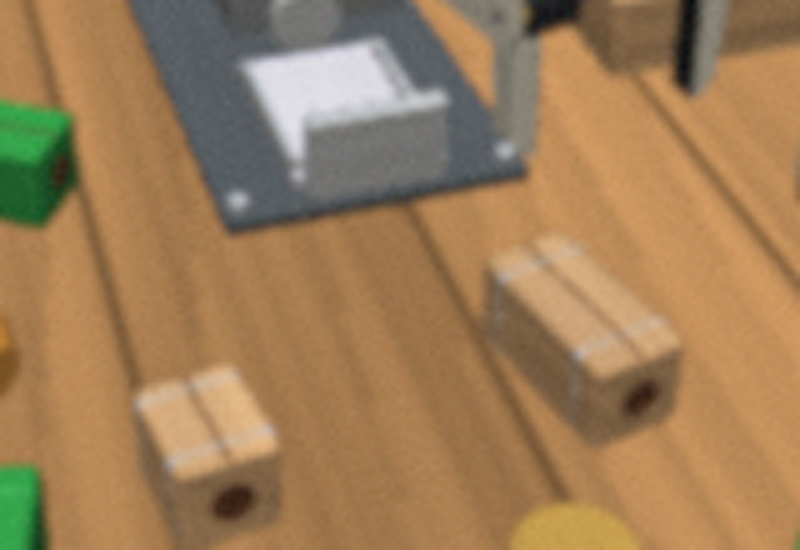

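The side crop shows the long mould's top centre at about (583,308), within 2 px of my estimate. The fingers are above it, so I'll descend.

>>> jog_arm([
  [0.2,-0.1,0.5,0,-1],
  [0,0,0.7,0,-1],
  [0,0,0.7,0,-1],
  [0,0,0.7,0,-1],
  [0,0,0.6,0,-1],
  [0,0,0.5,0,-1],
  [0,0,0.2,0,-1],
  [0,0,0,0,-1],
])

```text
time: 4.5
position: [0.6449, -0.1972, 0.0207]
ee_rot: [0.003, 0.615, 0.788, 0.005]
force: [0.0, -0.1, -0.3]
opening: 1.002
```

>>> jog_arm([
  [-0.23,0.02,0,0,-1],
  [0,0,0,0,1],
  [0,0,0,0,1],
  [0,0,0,0,1],
  [0,0,0,0,1],
  [0,0,0,0,1],
  [0,0,0,0,1],
  [0,0,0,0,1],
  [0,0,0,0,1],
], grip_force=35)

```text
time: 5.4
position: [0.6504, -0.2071, 0.0259]
ee_rot: [0.006, 0.615, 0.788, 0.006]
force: [0.3, -0.1, -0.4]
opening: 0.597
```

>>> jog_arm([
  [0,0,-0.5,0,1],
  [0,0,-1,0,1],
  [0,0,-1,0.88,1],
  [0,0,0,0.88,1],
  [0.95,-0.19,0,0,1],
  [0.95,-0.19,0,0,1],
  [0.95,-0.19,0,0,1],
  [0.95,-0.19,0,0,1],
  [0.95,-0.19,0,0,1],
  [0.95,-0.19,0,0,1],
  [0,0,0,0,1],
])

```text
time: 6.5
position: [0.5898, 0.0274, 0.124]
ee_rot: [-0.001, 0.699, 0.715, 0.003]
force: [0.5, 0.0, -3.0]
opening: 0.601
```

```bash
cat > st.py <<'E'
from fit import *
import sys
o=env.get_obs();q=o["ee_rot"];R=Ro.from_quat(np.array(q)[[1,2,3,0]]).as_matrix()
t=np.array([float(a) for a in sys.argv[1:4]]);d=R.T@(t-o["position"]);print(o["time"],o["position"],o["opening"],"yhead",np.arctan2(R[1,1],R[0,1]),"z",R[:,2],"need",d/.04)
E
python3 st.py .589 .0575 .046
python3 - <<'E'
from h import *
c=env.snapshot("top")[115:225,125:335];c2=env.snapshot("side")[120:260,170:330]
cv2.imwrite("pics/c2.png",np.hstack([cv2.resize(c,(420,220),interpolation=cv2.INTER_CUBIC),cv2.resize(c2,(251,220))]))
cv2.imwrite("pics/c2.png",np.vstack([cv2.resize(c,(572,300),interpolation=cv2.INTER_CUBIC),cv2.copyMakeBorder(cv2.resize(c2,(343,300)),0,0,0,229,0)]))
E
```

```text
6.5 [0.5898 0.0274 0.124 ] 0.600785636927739 yhead 0.021942154614420898 z [ 0.0035  0.0055 -1.    ] need [ 0.7424 -0.0114  1.9535]
```

View pics/c2.png

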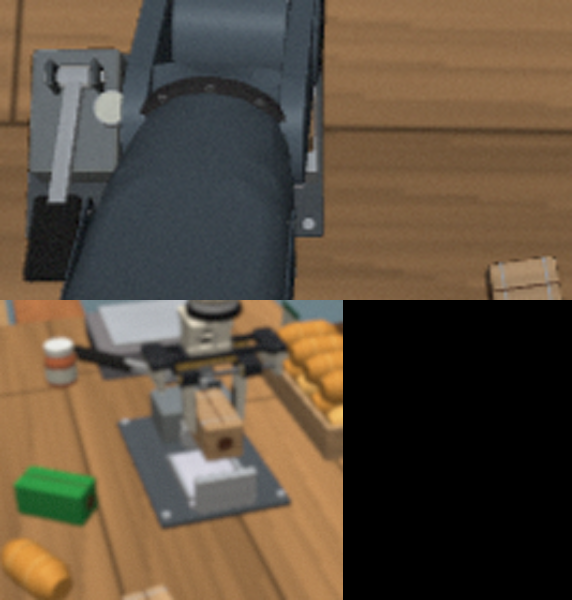

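The top view is blocked by the arm. The side view shows the mould held level above the bed. I'll centre it, then lower it in stages.

>>> jog_arm([
  [0.74,0,0,0,1],
  [0,0,0,0,1],
  [0,0,0.8,0,1],
  [0,0,0.5,0,1],
  [0,0,0,0,1],
])

```text
time: 7.1
position: [0.5924, 0.0489, 0.0707]
ee_rot: [0.001, 0.702, 0.713, 0.003]
force: [-0.3, 0.4, -3.1]
opening: 0.604
```

```bash
python3 st.py .589 .0575 .046
python3 - <<'E'
from h import *
c2=env.snapshot("side")[155:235,200:310]
cv2.imwrite("pics/c3.png",cv2.resize(c2,(770,560),interpolation=cv2.INTER_CUBIC))
E
```

```text
7.1 [0.5924 0.0489 0.0707] 0.6039364048418469 yhead 0.015502884983902012 z [ 0.006   0.0032 -1.    ] need [ 0.2138 -0.0863  0.6175]
```

View pics/c3.png

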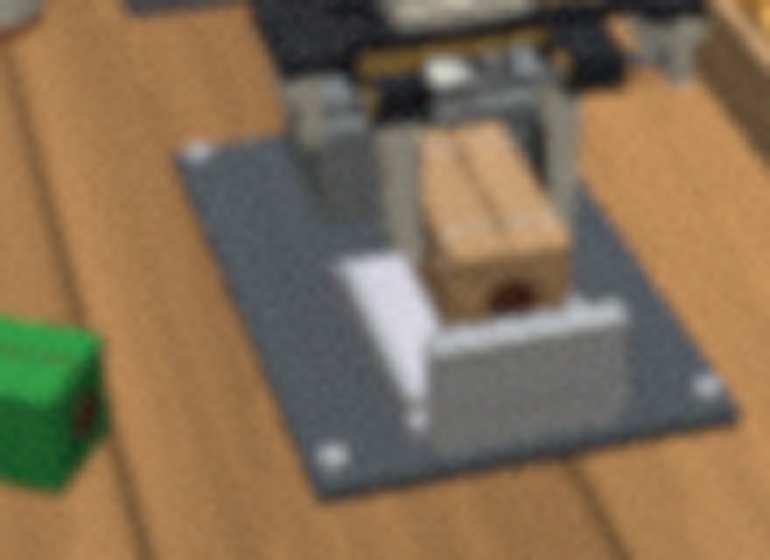

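The mould is aligned above the floor behind the jaw: near top edge midpoint at (503,248), jaw top at (527,322). I'll check the relative position numerically.

Run:
```python
from h import *
print("mould front top pred",proj("side",[.5924+.0008,.0489-.055,.101]),"meas",503/7+200,248/7+155)
for z in(.05,.07):print("jaw top inner pred",z,proj("side",[.589+.002,.0575-.07,z]))
print("meas",527/7+200,318/7+155)
print(ray("side",503/7+200,248/7+155,.101),ray("side",527/7+200,318/7+155,.07),ray("side",527/7+200,318/7+155,.05))
```

```text
mould front top pred [np.float64(273.3937951738452), np.float64(190.40972019754705)] meas 271.8571428571429 190.42857142857144
jaw top inner pred 0.05 [np.float64(273.25621562724456), np.float64(205.56074969769637)]
jaw top inner pred 0.07 [np.float64(273.2779335362449), np.float64(200.17035709263493)]
meas 275.2857142857143 200.42857142857144
[ 0.5887177  -0.00487612  0.101     ] [ 0.59645722 -0.01559122  0.07      ] [0.60539028 0.01292857 0.05      ]
```

>>> jog_arm([
  [0.2,0.05,0,-0.1,1],
  [0,0,0,0,1],
  [0,0,0.3,0,1],
  [0,0,0.2,0,1],
  [0,0,0,0,1],
  [0,0,0,0,1],
])

```text
time: 7.75
position: [0.5972, 0.0562, 0.0535]
ee_rot: [0.003, 0.697, 0.717, 0.005]
force: [-0.7, 0.6, -2.6]
opening: 0.6
```

>>> jog_arm([
  [0,-0.08,0.15,0,1],
  [0,0,0.12,0,1],
  [0,0,0.05,0,1],
  [0,0,0,0,1],
])

```text
time: 8.15
position: [0.5939, 0.0562, 0.0449]
ee_rot: [0.003, 0.697, 0.717, 0.005]
force: [-0.0, 0.6, -3.3]
opening: 0.598
```

>>> jog_arm([
  [0,0,0.05,0,1],
  [0,0,0.04,0,1],
  [0,0,0,0,1],
])

```text
time: 8.45
position: [0.5942, 0.0562, 0.0447]
ee_rot: [0.004, 0.697, 0.717, 0.005]
force: [1.3, -0.7, -3.8]
opening: 0.603
```

>>> jog_arm([
  [0,0,0.08,0,1],
  [0,0,0.06,0,1],
  [0,0,0,0,1],
])

```text
time: 8.75
position: [0.5945, 0.0562, 0.0441]
ee_rot: [0.004, 0.697, 0.717, 0.006]
force: [-0.8, 0.5, -3.7]
opening: 0.6
```

>>> jog_arm([
  [0,0,0.1,0,1],
  [0,0,0.1,0,1],
])

```text
time: 8.95
position: [0.595, 0.0562, 0.0413]
ee_rot: [0.004, 0.697, 0.717, 0.006]
force: [-19.7, -1.4, 45.4]
opening: 0.601
```

>>> jog_arm([
  [0,0,-0.05,0,0.2],
  [0,0,0,0,-0.3],
  [0,0,0,0,-0.6],
  [0,0,0,0,-1],
  [0,0,0,0,-1],
  [0,0,0,0,-1],
])

```text
time: 9.55
position: [0.5952, 0.0562, 0.042]
ee_rot: [0.004, 0.697, 0.717, 0.006]
force: [-0.3, -1.0, -0.8]
opening: 0.943
```

```bash
python3 st.py .589 .0575 .2
python3 - <<'E'
from h import *
c2=env.snapshot("side")[155:235,200:310]
cv2.imwrite("pics/c4.png",cv2.resize(c2,(770,560),interpolation=cv2.INTER_CUBIC))
E
```

```text
9.55 [0.5952 0.0562 0.042 ] 0.9430687603366538 yhead 0.027185241226878716 z [ 0.0143  0.0028 -0.9999] need [ 0.0458 -0.0982 -3.9508]
```

View pics/c4.png

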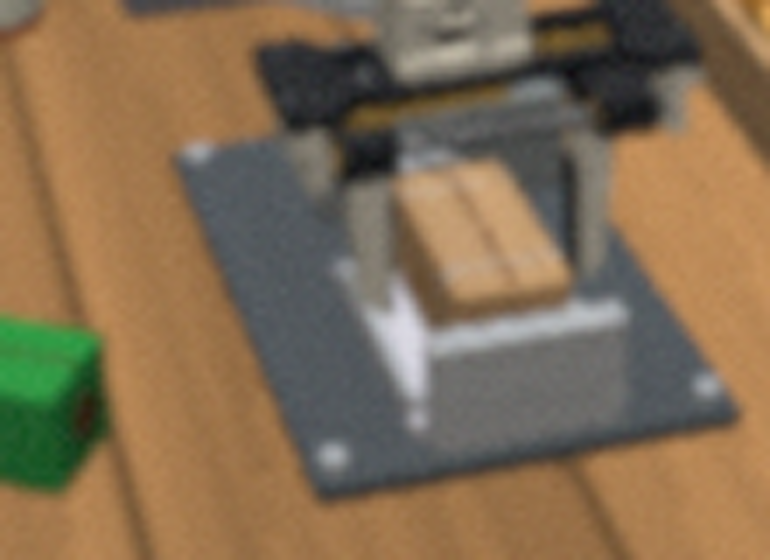

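The mould is released and sits down behind the jaw, between the rails. I'll lift, shut the fingers and move over the handle pad.

>>> jog_arm([
  [0,0,-0.4,0,-1],
  [0,0,-1,0,-1],
  [0,0,-1,0,-1],
  [0,0,-1,0,-1],
  [0,0,-1,0,1],
  [0,0,-0.6,0,1],
  [0.9,-0.9,0,0,1],
  [0.9,-0.9,0,0,1],
  [0.9,-0.9,0,0,1],
  [0.9,-0.9,0,0,1],
  [0,0,0,0,1],
  [0,0,0,0,1],
])

```text
time: 10.8
position: [0.4422, 0.1962, 0.2614]
ee_rot: [0.007, 0.698, 0.716, 0.011]
force: [0.1, -0.0, -0.7]
opening: 0.362
```

```bash
python3 st.py .4545 .2087 .2
python3 - <<'E'
from h import *
c=env.snapshot("top")[115:225,115:300];c2=env.snapshot("side")[110:235,180:340]
cv2.imwrite("pics/c5.png",np.hstack([cv2.resize(c,(505,300),interpolation=cv2.INTER_CUBIC),cv2.resize(c2,(290,300))]))
E
```

```text
10.8 [0.4422 0.1962 0.2614] 0.36202485287596203 yhead 0.025552584680661693 z [ 0.0263  0.0058 -0.9996] need [0.296  0.274  1.5433]
```

View pics/c5.png

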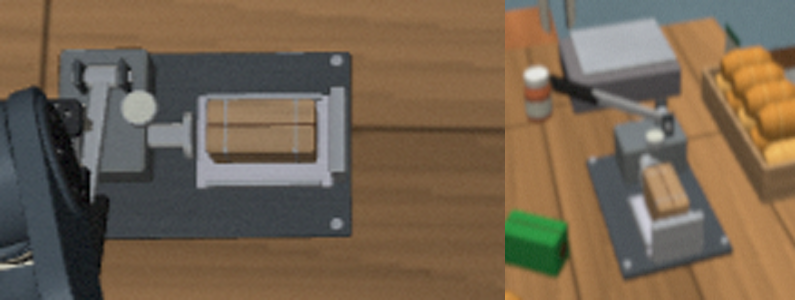

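The mould lies straight in the bed but looks offset toward +x. Its top face is centred at crop (261,125), and the rails are at about v=97 and v=184. I'll quantify the offset.

Run:
```python
from h import *
np.set_printoptions(precision=4,suppress=True)
f=lambda u,v,z:print(u,v,ray("top",115+u/2.73-.3,115+v/2.73-.3,z)[:2])
f(261,125,.076)   # mould top centre
f(261,98,.076);f(261,152,.076)
f(212,163,.02)  # mould lower foot
f(261,96,.028);f(261,186,.028) # rail outer
f(265,88,.028)
f(337,130,.07) # jaw
f(332,130,.07);f(192,135,.06)
f(337,88,.07);f(337,172,.07) # jaw ends
im=env.snapshot("top")[138:192,175:250];cv2.imwrite("pics/c6.png",cv2.resize(im,(750,540),interpolation=cv2.INTER_CUBIC))
```

```text
261 125 [0.5923 0.0552]
261 98 [0.6202 0.0561]
261 152 [0.5646 0.0543]
212 163 [0.565  0.1104]
261 96 [0.6356 0.061 ]
261 186 [0.5397 0.0579]
265 88 [0.6443 0.0571]
337 130 [ 0.5898 -0.0207]
332 130 [ 0.5897 -0.0157]
192 135 [0.5848 0.1263]
337 88 [ 0.6335 -0.0198]
337 172 [ 0.5467 -0.0216]
```

View pics/c6.png

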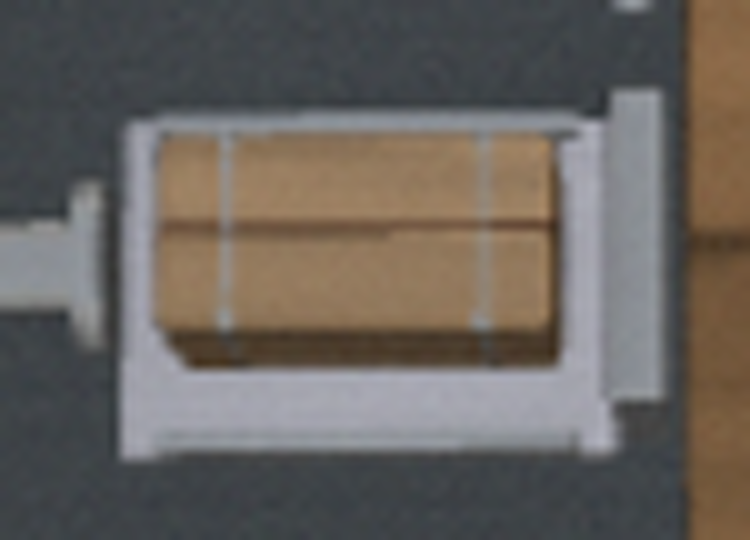

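The mould is centred to about 4 mm in x and 1 mm in y, flat and straight. Now I'll position over the pad.

>>> jog_arm([
  [0.3,0.27,0,0,1],
  [0,0,0.5,0,1],
  [0,0,0.6,0,1],
  [0,0,0,0,1],
])

```text
time: 11.35
position: [0.4588, 0.2049, 0.2161]
ee_rot: [0.008, 0.701, 0.713, 0.011]
force: [0.2, -0.2, 0.1]
opening: 0.01
```

```bash
python3 st.py .4545 .2085 .06
python3 - <<'E'
from h import *
c=env.snapshot("top")[125:225,115:215];c2=env.snapshot("side")[100:190,180:310]
cv2.imwrite("pics/c7.png",np.hstack([cv2.resize(c,(360,360),interpolation=cv2.INTER_CUBIC),cv2.resize(c2,(440,360),interpolation=cv2.INTER_CUBIC)]))
E
```

```text
11.35 [0.4588 0.2049 0.2161] 0.01030427875571226 yhead 0.01682417413463496 z [ 0.0265  0.0052 -0.9996] need [ 0.0722 -0.2106  3.8998]
```

View pics/c7.png

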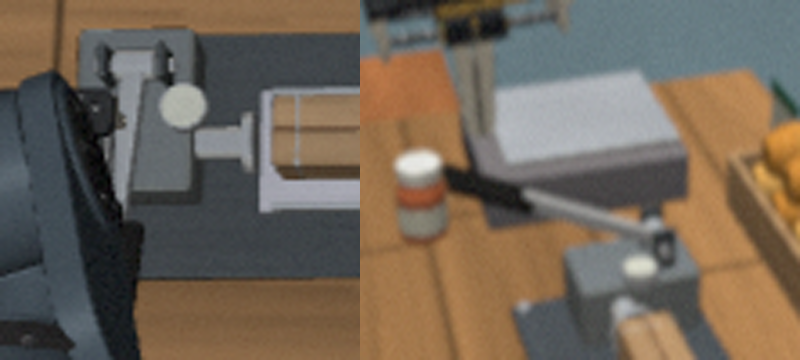

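The shut fingers hang right above the pad: tips at about (480,135), pad middle at about (483,187) in the side crop. First stroke, carefully.

>>> jog_arm([
  [0.07,-0.2,0,0,1],
  [0,0,0.5,0,1],
  [0,0,0.5,0,1],
  [0,0,0.5,0,1],
  [0,0,0.5,0,1],
  [0,0,0.4,0,1],
])

```text
time: 12.05
position: [0.4579, 0.2106, 0.1296]
ee_rot: [0.012, 0.702, 0.712, 0.02]
force: [-2.9, -0.2, 6.3]
opening: 0.003
```

>>> jog_arm([
  [0,0,0.4,0,1],
  [0,0,0.4,0,1],
  [0,0,0.4,0,1],
  [0,0,0.3,0,1],
])

```text
time: 12.45
position: [0.4604, 0.2119, 0.0731]
ee_rot: [0.012, 0.702, 0.712, 0.021]
force: [-1.8, -5.7, 10.0]
opening: 0.002
```

>>> jog_arm([
  [0,-0.05,0.2,0,1],
  [0,0,0.2,0,1],
  [0,0,0.15,0,1],
])

```text
time: 12.75
position: [0.4622, 0.2125, 0.0574]
ee_rot: [0.015, 0.701, 0.712, 0.024]
force: [-31.2, -13.2, 86.6]
opening: 0.009
```

>>> jog_arm([
  [0,0,-0.5,0,1],
  [0,0,-0.9,0,1],
  [0,0,-0.9,0,1],
  [0,0,-0.9,0,1],
  [0,0,-0.3,0,1],
  [0,0,0,0,1],
])

```text
time: 13.35
position: [0.4571, 0.2125, 0.2134]
ee_rot: [0.018, 0.701, 0.712, 0.032]
force: [0.2, -0.0, 0.4]
opening: 0.006
```

```bash
python3 st.py .4545 .2085 .06
python3 - <<'E'
from h import *
c=env.snapshot("top")[125:225,115:245];c2=env.snapshot("side")[100:190,180:310]
cv2.imwrite("pics/c8.png",np.hstack([cv2.resize(c,(400,307),interpolation=cv2.INTER_CUBIC),cv2.resize(c2,(400,307),interpolation=cv2.INTER_CUBIC)]))
E
```

```text
13.35 [0.4571 0.2125 0.2134] 0.005774783510274238 yhead 0.013989579664752984 z [ 0.0706  0.0192 -0.9973] need [-0.1675 -0.3367  3.8187]
```

View pics/c8.png

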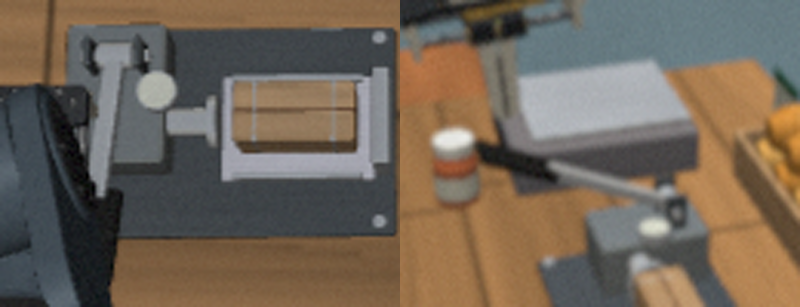

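The handle is back up and the mould hasn't moved. Tool tilt has crept to about 4°, which I'll compensate for. Second stroke.

>>> jog_arm([
  [-0.1,-0.3,0,0,1],
  [0,-0.03,0.5,0,1],
  [0,-0.03,0.5,0,1],
  [0,-0.03,0.5,0,1],
  [0,-0.03,0.5,0,1],
  [0,-0.03,0.5,0,1],
  [0,-0.03,0.5,0,1],
  [0,-0.03,0.5,0,1],
])

```text
time: 14.25
position: [0.4428, 0.2097, 0.0616]
ee_rot: [0.017, 0.702, 0.712, 0.028]
force: [4.8, -1.2, 11.2]
opening: 0.006
```

>>> jog_arm([
  [0,0,0.1,0,1],
  [0,0,-0.3,0,1],
  [0,0,-0.9,0,1],
  [0,0,-0.9,0,1],
  [0,0,-0.9,0,1],
  [0,0,-0.6,0,1],
  [0,0,0,0,1],
  [0,0,0,0,1],
])

```text
time: 15.05
position: [0.4332, 0.2073, 0.1985]
ee_rot: [0.016, 0.702, 0.712, 0.025]
force: [-0.7, 0.6, 0.2]
opening: 0.002
```

>>> jog_arm([
  [0,0.3,-0.3,0,1],
  [0,0,0,0,1],
  [0,-0.03,0.5,0,1],
  [0,-0.03,0.5,0,1],
  [0,-0.03,0.5,0,1],
  [0,-0.03,0.5,0,1],
  [0,-0.03,0.5,0,1],
  [0,-0.03,0.5,0,1],
  [0,-0.03,0.4,0,1],
])

```text
time: 15.95
position: [0.437, 0.2075, 0.0591]
ee_rot: [0.013, 0.702, 0.712, 0.02]
force: [5.0, -1.3, 10.3]
opening: 0.005
```

>>> jog_arm([
  [0,0,0.1,0,1],
  [0,0,-0.3,0,1],
  [0,0,-0.9,0,1],
  [0,0,-0.9,0,1],
  [0,0,-0.9,0,1],
  [0,0,-0.9,0,1],
  [0,0.3,0,0,1],
  [0,0,0,0,1],
])

```text
time: 16.75
position: [0.4384, 0.2053, 0.2056]
ee_rot: [0.011, 0.702, 0.711, 0.016]
force: [-0.6, -0.4, 0.1]
opening: 0.009
```

>>> jog_arm([
  [0,-0.03,0.5,0,1],
  [0,-0.03,0.5,0,1],
  [0,-0.03,0.5,0,1],
  [0,-0.03,0.5,0,1],
  [0,-0.03,0.5,0,1],
  [0,-0.03,0.5,0,1],
  [0,-0.03,0.4,0,1],
])

```text
time: 17.45
position: [0.4297, 0.2051, 0.0545]
ee_rot: [0.009, 0.703, 0.711, 0.013]
force: [4.4, -0.8, 10.9]
opening: 0.004
```

>>> jog_arm([
  [0,0,-0.3,0,1],
  [0,0,-0.9,0,1],
  [0,0,-0.9,0,1],
  [0,0,-0.9,0,1],
  [0,0,-0.9,0,1],
  [0,0,-0.9,0,1],
  [0,-0.9,-0.9,0,1],
  [0,-0.9,-0.3,0,1],
  [0,-0.9,0,0,1],
  [0,0,0,0,1],
  [0,0,0,0,1],
])

```text
time: 18.55
position: [0.3055, 0.2004, 0.2775]
ee_rot: [0.002, 0.704, 0.71, -0.002]
force: [0.3, -0.5, 0.0]
opening: 0.002
```

```bash
python3 st.py .4545 .2085 .06
python3 - <<'E'
from h import *
c=env.snapshot("top")[125:225,115:245];c2=env.snapshot("side")[100:220,180:336]
cv2.imwrite("pics/c9.png",np.hstack([cv2.resize(c,(400,307),interpolation=cv2.INTER_CUBIC),cv2.resize(c2,(400,307),interpolation=cv2.INTER_CUBIC)]))
E
```

```text
18.55 [0.3055 0.2004 0.2775] 0.0019373487158137546 yhead 0.00900586957423754 z [ 0.     -0.0059 -1.    ] need [0.2013 3.7279 5.436 ]
```

View pics/c9.png

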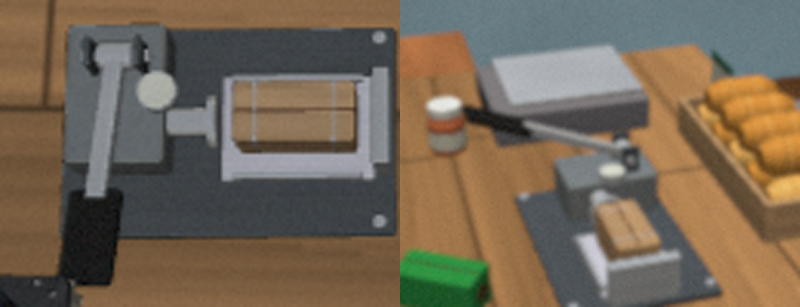

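The handle is fully up, the pad clear at about (90,237), and the mould is unmoved in the bed at about (293,115). The arm is clear, so I'm handing in.

```bash
python3 -c "
from cell import env
print(env.job_done())"
```

```text
the job is handed in; nothing more can be done
None
```

The long mould is in the press bed and the handle has had four full strokes, one more than asked. The job was handed in at about 18.6 s of the 61 s limit.

- **Mould:** it measured about 4 mm off the bed middle in x and 1 mm in y, lying flat and straight. The last pictures show it unmoved after the strokes.
- **Strokes:** I estimate about 0.57–0.60 rad at the bottom of strokes 2 to 4, from the measured tip position. The first stroke clearly hit the stop. There is no direct reading of the handle angle.
- **Handle and arm at the end:** the last picture shows the handle fully up and the arm clear. The wrist force was near zero.

**What disagreed or went less well:**
- **Bed position:** the side camera put the bed about 7 mm further in x than the top camera. I took a compromise, which stays inside the 19 mm tolerance.
- **Forces:** the wrist force reached about 87 N when the first stroke hit the stop. It reached about 45 N when I set the mould down, where I pressed a few millimetres further than needed. Both are under the 120 N wrist limit. The contact should have been at the fingertips, not the gripper body, which has the 40 N limit.
- **Tool tilt:** the tool tilted by up to about 4° while stroking, which I compensated for. It had straightened by the end.

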